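# Lock the mesh filter back into the kettle

## Robot

A 6-joint arm with a two-finger parallel gripper is mounted at the origin on the work surface. World frame = base frame: x ahead of the robot, y to its left, z up, the work surface at z = 0. Lengths are in m, angles in rad, forces in N, time in s.
With the tool pointing down it reaches from about 0.375 to 0.9 m from the base axis. Payload 3.1 kg.
Tool frame: the origin (TCP) lies between the finger pads; the fingertips stand 22 mm ahead of it and the grasp point (between the pads) lies 3 mm ahead of it; z points along the fingers, y is the line along which they close (so a half turn about z gives the same grasp; the last joint's range is limited). The gripper opens to 85 mm and grips with 20 to 120 N. Pads are 22 mm wide; open, the fingers measure 114 mm over their backs; the gripper's body (76 mm by 85 mm) begins 54 mm behind the grasp point. The pads swing forward as they close: fully open they stand 13 mm farther back than shut.
Start: joints at [1.067, 0.527, 1.433, -0, 1.181, -0.178], TCP at [0.2, 0.592, 0.253] pointing down, gripper open.
Joint ranges: [-3.08, 3.08], [-0.75, 2.2], [0.22, 2.44], [-1.43, 4.57], [0, 2.65], [-2.85, 2.85]. Speed limits (rad/s): [2.79, 2.79, 3.14, 3.14, 3.14, 3.14].

## Interface

Orientations are given as a unit quaternion [x, y, z, w].
In Python, from workcell import read_state, get_image, job_done gives the robot as it stands. The module is installed in compiled form; this text tells all that it offers.
- The arm moves only by the tool carry_out, never from a script. Its argument "increments" is one flat list of numbers, 7 for each row, row after row: the turn, a rotation vector about the tool's x, y, z in degrees, then the shift along the tool's x, y, z in mm, then the gripper's target within -1 to 1 (fully open at 1, half-way at 0, shut at -1). In form: [wx, wy, wz, dx, dy, dz, jaw, wx, wy, wz, dx, dy, dz, jaw, ...]. A call has 1 to 20 rows; each row shifts and turns the commanded pose from where the row before left it, along the tool's axes as they then stand; what a row does not reach is not made up. A row lasts 1/12 s, in which the tool goes at most 41.7 mm and 7.16 degrees, less where a joint would pass 70% of its speed; a pose out of reach is approached as far as the arm can. A call with a gripper value outside its range is refused whole. The fingers move at their own pace and stop on an object; "newtons" is the grip in N (left out, the last holds). Time passes only in rows, so rows that do not move let the fingers close. It gives the time, the measured TCP pose, the force, the opening and the grip force at its end, in the units of the state.
- read_state(): the state, without advancing time (a new reading comes with each control period).
- get_image(name): name is "scene" or "top" or "wrist"; returns a dict with "img" (420x560x3 uint8, blue, green, red), "fx", "fy", "cx", "cy" (pixels), "rvec" (rotation vector, rad) and "tvec" (3), from world to camera coordinates, as OpenCV has them; the wrist camera has in their place "tool_from_camera" (4x4, takes a point from camera to tool coordinates, whose origin is the TCP and whose axes are the flange's). Camera axes: x right, y down, z forward; pixel columns grow to the right and rows downward; lengths in m; the calibration is good to about 2 mm. A picture is of the moment at which its call begins: read the wrist's pose just before it. There is no depth.
- job_done(): hands the job in; it is judged then, once.
The state is a dict: "clock": time; "joint_pos": joint angles; "joint_velocities": joint speeds; "tau": joint torques, N m; "tcp_pos": TCP position; "orientation": TCP orientation; "wrist_force": force on the tool from outside, world axes, zero at the start; "ft_torque": the same for the moment, N m; "grip_width": opening from 0.0 (shut) to 1.0 (fully open); "grip_force": force on a finger pad.
Only numpy, scipy, OpenCV 4.12 (cv2) and the standard library are available. Lean on these libraries where they do the work, as an engineer would, in place of code of your own. Each camera call takes 0.05 s, during which the arm holds its last target. There are 200 camera calls.

## Task

Put the washed mesh filter back into the kettle's open mouth: feel for the place where its two pins drop through the notches of the neck ring, press it down and turn it clockwise about a quarter turn until it clicks locked, then let go of it. Be gentle: never force it down on the neck ring or round against its end stop (the contact forces on the kettle must stay below 60 N in all), and leave the other things on the draining board where they stand.

Things in the scene. Friction and masses are not known exactly. Their poses are not given: they have to be found in the camera images.
- kettle: Chrome kettle, open-topped, 160 mm tall, 160 mm across at the belly, neck 91 mm across outside. Origin under its foot, z up, x towards the spout (tip 110 mm out, 145 mm up); black loop handle on the -x side (126 mm out, below the rim). Its rubber foot grips the board: it does not shift. Bayonet neck: see kettle_mouth and neck_ledge.
- kettle_mouth (a point): Centre of the kettle's mouth at the top of its metal rim (160 mm up, same axes as the kettle). Bore 73 mm. In the rim lies a sprung grey sealing ring, top 8 mm proud of the rim: it takes 5 N to start it down and 12 N to push it flush. The cap's underside bears on it and stops hard on the metal rim.
- neck_ledge (a point): Centre of the top of the steel ledge ring in the neck, 3 mm below the rim; ledge 6 mm thick, inner radius 31.5 mm. Two opposite notches, 9.5 mm wide, let the pins through. Nominally they lie 80 deg anticlockwise (seen from above) of the kettle's x axis and opposite, but the ring was pressed in up to 29 deg (0.5 rad) off either way: look or feel for them.
- filter: Mesh filter insert, loose, standing on its basket: 54 mm steel mesh basket under a 60 mm collar and a 92 mm round cap, with an upright black grip on top; 103 mm tall, 0.18 to 0.28 kg. Origin under the basket, z up, x along the grip and the two pins (a half turn makes no difference). Starts with x within 0.7 rad of world x.
- filter_cap (a point): Centre of the cap's underside, 62 mm above the filter's origin; the cap is 7 mm thick. Height above kettle_mouth: 14 mm when the pins stand on top of the ledge, 8 mm when dropped into the notches (resting on the sealing ring), below 2 mm when pressed far enough to turn under the ledge, 0 on the rim, 5 to 6 mm when locked.
- filter_pins (a point): Midpoint of the two bayonet pins, 14 mm below the cap's underside: 6 mm round pins sticking out along +x and -x to 35 mm from the axis. Pressed down in the notches they turn clockwise only (from above) under the ledge; an end stop blocks 81 deg past the notch, where a pocket 3 mm deep in the ledge's underside lets the pins spring up and lock when the push is eased.
- filter_grip (a point): Point on the filter's axis, 30 mm above the cap's underside, in the upright grip: a flat black bar 46 mm long (along the filter's x), 14 mm thick (y), rising from the cap's top (7 mm above its underside) to 41 mm above its underside. Pinch it across its 14 mm.
- ramekin: Small white ribbed ceramic ramekin, 84 mm across, 45 mm high, origin under its centre. Leave it.
- spray_bottle: Clear plastic spray bottle with trigger head, 76 mm across, 218 mm high, origin under its centre. Leave it.
- scrub_brush: Bamboo scrubbing brush lying bristles down, 220 mm long, 33 mm high, head towards its +x, origin on the board below its middle. Leave it.
- tumbler: Drinking glass, 68 mm across, 95 mm high, origin under its centre. Leave it.
- mug: Ceramic mug, 80 mm across, 92 mm high, handle at its +y, origin under its centre. Leave it.
- spoon: Steel spoon lying on the board along its x, origin on the board below its middle. Leave it.

How it is judged:
By the outcome, as a careful person would: the job done as asked, in the order asked, and still so for the second after the job is handed in, with the robot touching nothing.
It also fails if it takes over 72 s, if anything falls off the work surface, if the arm or the gripper's body presses on something with over 40 N, if the wrist force passes 120 N, or if a joint passes its speed limit or range.

## Working session

There is one attempt and no reset: what is moved stays moved. The work goes in short steps, Python scripts to look and compute and a tool call to move; the robot and the scene stay as the last step left them, time stands still between calls to the robot, and variables do not carry over. Pictures are saved under pics/ and viewed, at most 10 in all, crops included, and the job is handed in when it is done.

Besides the shell and the picture viewer there is one more tool, called after "Request:" as name(argument=value, ...) on one line, values as JSON. carry_out: Moves the arm, as the interface text tells. Its arguments: {"type":"object","properties":{"increments":{"type":"array"},"newtons":{"type":"number"}},"required":["increments"]}

```bash
mkdir -p pics; cat > h.py <<'E'
import numpy as np, cv2
from scipy.spatial.transform import Rotation as R
from workcell import read_state, get_image, job_done
def ray(d,uv,s=None):
    p=np.array([(uv[0]-d['cx'])/d['fx'],(uv[1]-d['cy'])/d['fy'],1.])
    if 'rvec' in d:
        M=cv2.Rodrigues(np.array(d['rvec'],float))[0]; t=np.array(d['tvec'],float).ravel()
        return -M.T@t, M.T@p
    T=np.array(d['tool_from_camera']); Q=R.from_quat(s['orientation']).as_matrix()
    return Q@T[:3,3]+np.array(s['tcp_pos']), Q@T[:3,:3]@p
def atz(d,uv,z,s=None):
    o,v=ray(d,uv,s); return o+v*(z-o[2])/v[2]
def proj(d,P,s=None):
    P=np.atleast_2d(P).astype(float)
    if 'rvec' in d: M=cv2.Rodrigues(np.array(d['rvec'],float))[0]; c=P@M.T+np.array(d['tvec'],float).ravel()
    else:
        T=np.array(d['tool_from_camera']); Q=R.from_quat(s['orientation']).as_matrix()
        c=((P-np.array(s['tcp_pos']))@Q-T[:3,3])@T[:3,:3]
    return np.c_[c[:,0]/c[:,2]*d['fx']+d['cx'],c[:,1]/c[:,2]*d['fy']+d['cy']]
E
python3 - <<'E'
from h import *
import pickle
s=read_state();print(s)
D={n:get_image(n) for n in('top','scene','wrist')};pickle.dump((s,D),open('d0.pkl','wb'))
for n in('top','scene'):
    print(n,ray(D[n],(280,210)));cv2.imwrite(f'pics/{n}0.png',cv2.resize(D[n]['img'],(800,600),interpolation=cv2.INTER_CUBIC))
E
```

```text
{'clock': 0.0, 'joint_pos': array([ 1.06648060e+00,  5.28478832e-01,  1.43392075e+00, -3.74097552e-05,
        1.18139938e+00, -1.78469646e-01]), 'joint_velocities': array([-0.00118012, -0.00057582,  0.00013965, -0.00032471,  0.00022808,
       -0.00017311]), 'tau': array([-9.39796664e-04, -4.42355990e+01, -1.78019536e+01, -1.00753703e-04,
        8.44206254e-03, -1.89347827e-05]), 'tcp_pos': array([0.19969818, 0.59151967, 0.25231992]), 'orientation': array([ 1.62196105e-01,  9.86757927e-01, -1.04527888e-03, -3.53036307e-04]), 'wrist_force': array([ 0.08904263, -0.13556183, -0.39006125]), 'ft_torque': array([ 0.0077211 , -0.04089636, -0.03814095]), 'grip_force': 0.0, 'grip_width': 1.0005144104052843}
top (array([4.76873951e-01, 7.76285863e-04, 1.20515514e+00]), array([ 0.05634768, -0.01165232, -0.99878013]))
scene (array([1.15278805, 0.03823703, 1.1685882 ]), array([-0.49166044, -0.03588427, -0.87005297]))
```

View pics/top0.png

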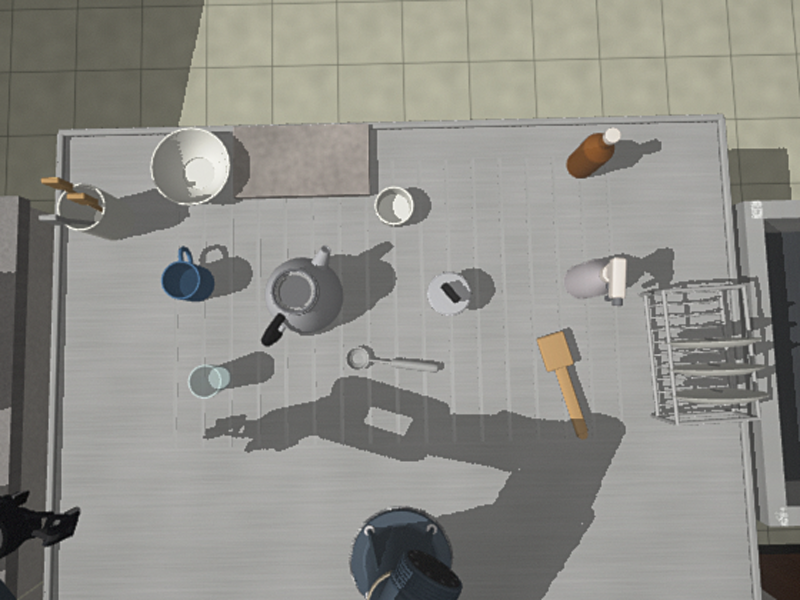

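View pics/scene0.png

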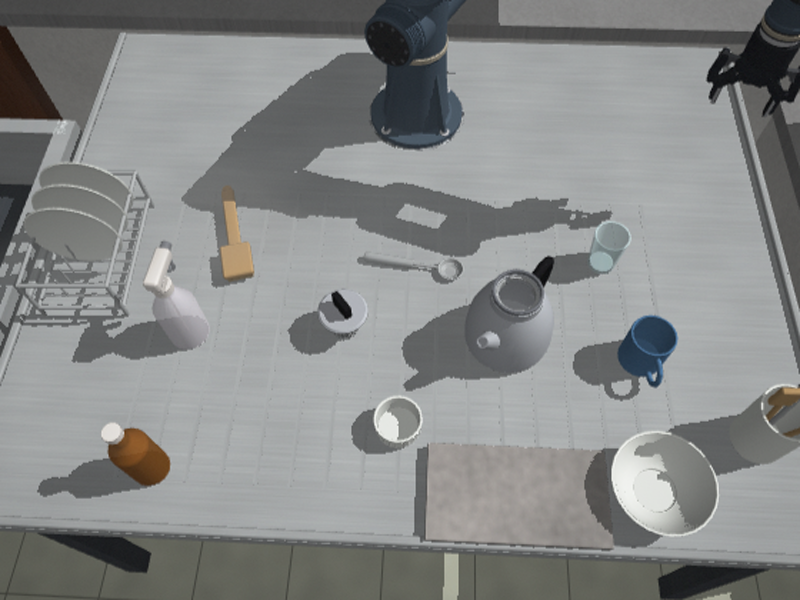

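The top view shows the kettle mouth at about (296,291), the spout at (322,256), the handle at (273,330), the filter cap at (449,294) and its grip at (455,292), all in the 800-px view. I'll enlarge the kettle and the filter.

```bash
python3 - <<'E'
from h import *
import pickle
s,D=pickle.load(open('d0.pkl','rb'));I=D['top']['img']
a=I[165:240,175:245];b=I[180:230,290:340]
cv2.imwrite('pics/c1.png',np.hstack([cv2.resize(a,(420,450),interpolation=cv2.INTER_CUBIC),cv2.resize(b,(375,450)[:1]+(375,),interpolation=cv2.INTER_CUBIC) if 0 else cv2.copyMakeBorder(cv2.resize(b,(375,375),interpolation=cv2.INTER_CUBIC),0,75,0,0,0)]))
k=.7
for n,u,z in(('mouth',(296,291),.16),('spout',(322,254),.145),('cap',(449,294),.069),('grip',(452,293),.103),('spoon',(400,362),.0),('brush',(565,360),.0)):
    print(n,atz(D['top'],np.array(u)*k,z))
for n,u,z in(('mouth',(520,290),.16),('spout',(487,341),.145),('cap',(343,312),.069),('grip',(341,304),.103)):
    print(n,atz(D['scene'],np.array(u)*k,z))
E
```

```text
mouth [0.55760099 0.18621991 0.16      ]
spout [0.62967071 0.13776353 0.145     ]
cap [ 0.55104219 -0.11413232  0.069     ]
grip [ 0.55069347 -0.11677695  0.103     ]
spoon [ 0.4100463  -0.01002891  0.        ]
brush [ 0.40607938 -0.36845189  0.        ]
mouth [0.55460674 0.19803705 0.16      ]
spout [0.6455114  0.14293724 0.145     ]
cap [ 0.56090585 -0.1090781   0.069     ]
grip [ 0.56331378 -0.10953118  0.103     ]
```

View pics/c1.png

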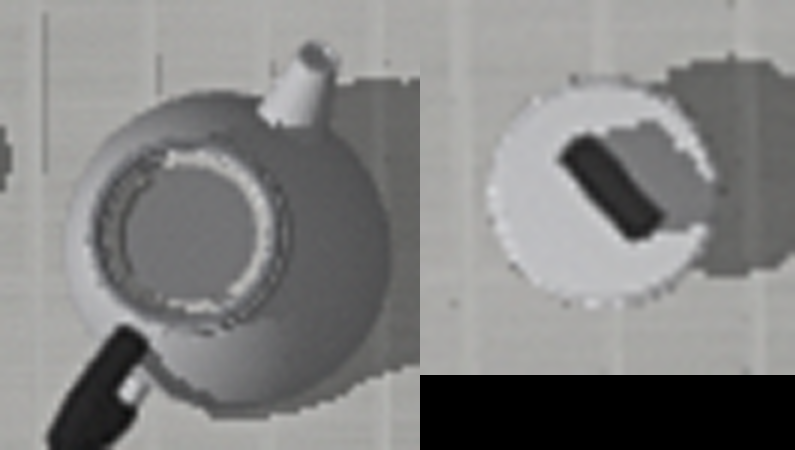

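The filter's grip runs from (580,148) to (645,228) in the crop, so its yaw is about 39°. The kettle's rim centre is at crop (192,236) and its x axis points to about -32°. I'll move above the filter, using the half-turned tool yaw (219°) to keep the last joint within its range.

Request:
carry_out(increments=[0,0,0,-28,-27.7,0,1,0,0,0,-28,-27.7,0,1,0,0,0,-28,-27.7,0,1,0,0,0,-28,-27.7,0,1,0,0,0,-28,-27.7,0,1,0,0,0,-28,-27.7,0,1,0,0,0,-28,-27.7,0,1,0,0,0,-28,-27.7,0,1,0,0,0,-28,-27.7,0,1,0,0,0,-28,-27.7,0,1,0,0,0,-28,-27.7,0,1,0,0,0,-28,-27.7,0,1,0,0,0,-28,-27.7,0,1,0,0,0,-28,-27.7,0,1,0,0,0,-28,-27.7,0,1,0,0,0,-28,-27.7,0,1,0,0,0,-28,-27.7,0,1,0,0,0,-28,-27.7,0,1,0,0,0,-28,-27.7,0,1,0,0,0,-28,-27.7,0,1])

```text
clock: 1.82
tcp_pos: [0.5535, -0.1139, 0.2531]
orientation: [0.162, 0.987, 0.0, -0.0]
wrist_force: [0.8, 0.3, -0.3]
grip_width: 0.992
grip_force: 0.0
```

Request:
carry_out(increments=[0,0,-6.4,0,0,0,1,0,0,-6.4,0,0,0,1,0,0,-6.4,0,0,0,1,0,0,-6.4,0,0,0,1,0,0,-6.4,0,0,0,1,0,0,-6.4,0,0,0,1,0,0,-6.4,0,0,0,1,0,0,-6.4,0,0,0,1,0,0,-6.4,0,0,0,1,0,0,0,0,0,0,1,0,0,0,0,0,0,1])

```text
clock: 2.73
tcp_pos: [0.5531, -0.1119, 0.2531]
orientation: [-0.332, 0.943, 0.0, -0.0]
wrist_force: [0.3, 0.1, -0.2]
grip_width: 0.998
grip_force: 0.0
```

```bash
cat > look.py <<'E'
import sys,pickle
from h import *
s=read_state();d=get_image('wrist');pickle.dump((s,d),open(sys.argv[1]+'.pkl','wb'))
cv2.imwrite(f'pics/{sys.argv[1]}.png',cv2.resize(d['img'],(800,600),interpolation=cv2.INTER_CUBIC))
r=R.from_quat(s['orientation']).as_matrix();print(s['clock'],s['tcp_pos'],s['joint_pos'],np.degrees(np.arctan2(r[1,0],r[0,0])),r[:,2])
E
python3 look.py w1
```

```text
2.7333 [ 0.55305993 -0.11192316  0.25308208] [-3.97692474e-01  4.46185755e-01  1.58700551e+00  2.96599937e-05
  1.10898745e+00 -2.64515200e+00] -141.23080804700484 [-5.30046628e-04  2.51460535e-04 -9.99999828e-01]
```

View pics/w1.png

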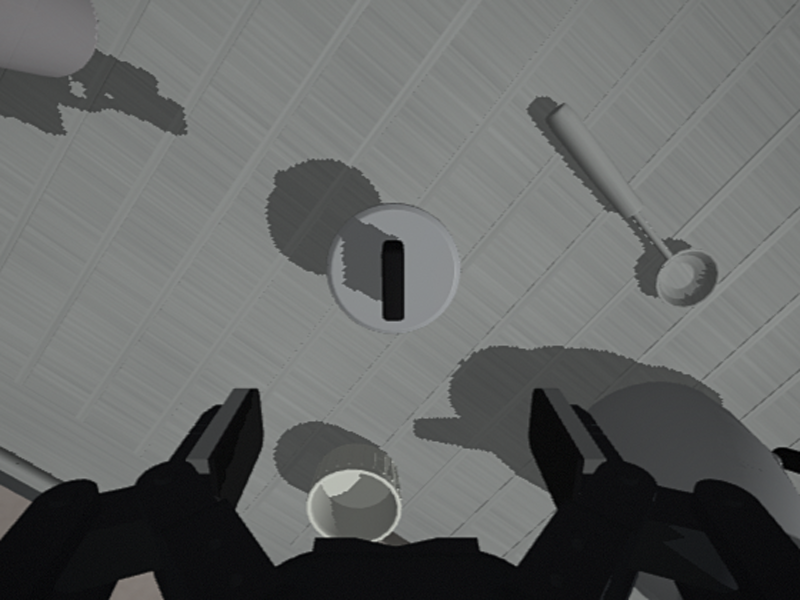

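The wrist view shows the cap centred at about (394,268), and the grip's top face spans (393,241) to (393,320), nearly vertical and so lined up with tool x. The spoon and ramekin are clear of the fingers.

```bash
python3 - <<'E'
from h import *
import pickle
s,d=pickle.load(open('w1.pkl','rb'));k=.7
Q=R.from_quat(s['orientation']).as_matrix()
a=atz(d,(393*k,246*k),.103,s);b=atz(d,(393*k,319*k),.103,s)
c=atz(d,(394*k,268*k),.069,s);e=[np.linalg.norm(atz(d,(x*k,268*k),.069,s)-c) for x in(328,460)]
print(a,b,np.linalg.norm(a-b),np.degrees(np.arctan2(*(a-b)[1::-1])),c,e)
for p in((a+b)/2,c): print(Q.T@(p-s['tcp_pos'])*1000)
o,_=ray(d,(0,0),s);print(o)
E
```

```text
[ 0.53469652 -0.1273616   0.103     ] [ 0.57061355 -0.09860015  0.103     ] 0.04601362168180367 -141.31313693690316 [ 0.55166618 -0.11309998  0.069     ] [np.float64(0.044494041191524836), np.float64(0.04450172514709193)]
[  0.93961723  -0.650374   150.0820005 ]
[ 1.77649138e+00 -1.41983317e-01  1.84082489e+02]
[ 0.48979449 -0.16179756  0.37366935]
```

Request:
carry_out(increments=[0,0,0,1,0,25,1,0,0,0,0,0,25,1,0,0,0,0,0,25,1,0,0,0,0,0,25,1,0,0,0,0,0,20,1,0,0,0,0,0,15,1,0,0,0,0,0,12,1,0,0,0,0,0,10,1,0,0,0,0,0,0,-1,0,0,0,0,0,0,-1,0,0,0,0,0,0,-1,0,0,0,0,0,0,-1,0,0,0,0,0,0,-1,0,0,0,0,0,0,-1,0,0,0,0,0,0,-1,0,0,0,0,0,0,-1,0,0,0,0,0,0,-1,0,0,0,0,0,0,-1], newtons=80)

```text
clock: 4.28
tcp_pos: [0.553, -0.1128, 0.0972]
orientation: [-0.333, 0.943, -0.0, 0.001]
wrist_force: [-0.1, 0.3, 5.4]
grip_width: 0.149
grip_force: 78.7
```

Request:
carry_out(increments=[0,0,0,0,0,-5,-1,0,0,0,0,0,-15,-1,0,0,0,0,0,-30,-1,0,0,0,0,0,-35,-1,0,0,0,0,0,-35,-1,0,0,0,0,0,-35,-1,0,0,0,0,0,-35,-1,0,0,0,0,0,-20,-1,0,0,0,0,0,-5,-1])

```text
clock: 5.03
tcp_pos: [0.554, -0.1131, 0.3155]
orientation: [-0.333, 0.943, -0.003, 0.003]
wrist_force: [0.7, 0.9, -1.6]
grip_width: 0.146
grip_force: 78.4
```

Request:
carry_out(increments=[0,0,0,-8,6.5,0,-1,0,0,0,-16,13,0,-1,0,0,0,-25,20.3,0,-1,0,0,0,-25,20.3,0,-1,0,0,0,-25,20.3,0,-1,0,0,0,-25,20.3,0,-1,0,0,0,-25,20.3,0,-1,0,0,0,-25,20.3,0,-1,0,0,0,-25,20.3,0,-1,0,0,0,-25,20.3,0,-1,0,0,0,-25,20.3,0,-1,0,0,0,-25,20.3,0,-1,0,0,0,-16,13,0,-1,0,0,0,-8,6.5,0,-1,0,0,0,0,0,0,-1,0,0,0,0,0,0,-1,0,0,0,0,0,0,-1])

```text
clock: 6.45
tcp_pos: [0.6315, 0.2615, 0.31]
orientation: [-0.333, 0.943, -0.0, -0.002]
wrist_force: [0.7, -0.8, -2.8]
grip_width: 0.149
grip_force: 78.2
```

```bash
python3 look.py w2
```

```text
6.45 [0.63151071 0.26153019 0.30999804] [ 2.29863785e-01  5.61125545e-01  1.20329506e+00 -8.72069233e-04
  1.38021185e+00 -2.01926150e+00] -141.12502508890455 [-0.00276467 -0.00152634 -0.99999501]
```

View pics/w2.png

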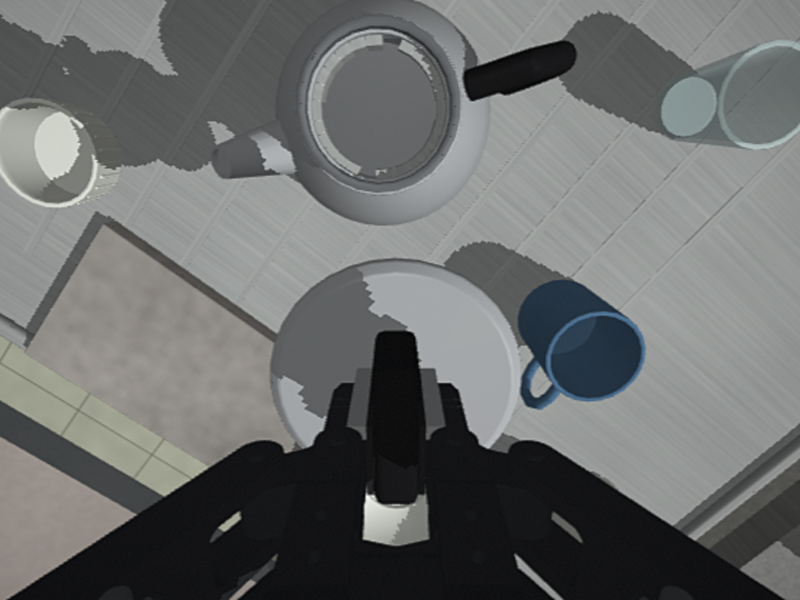

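The kettle mouth is centred at about (380,105). One notch shows near (392,40), and the other is perhaps near (375,172). I'll rectify the mouth at ledge height.

```bash
python3 - <<'E'
from h import *
import pickle
s,d=pickle.load(open('w2.pkl','rb'));k=.7
c=atz(d,(380*k,105*k),.16,s);print(c)
for u in((327,105),(457,105),(380,182),(380,27)):print(u,atz(d,(u[0]*k,u[1]*k),.16,s)-c)
print('spout tip',atz(d,(235*k,158*k),.145,s),'handle',atz(d,(575*k,52*k),.13,s))
X,Y=np.meshgrid(np.linspace(-.05,.05,600),np.linspace(.05,-.05,600))
P=np.stack([X+c[0],Y+c[1],0*X+.157],-1).reshape(-1,3)
m=proj(d,P,s).astype(np.float32).reshape(600,600,2)
I=cv2.remap(d['img'],m[...,0],m[...,1],cv2.INTER_CUBIC);cv2.imwrite('pics/r2.png',cv2.convertScaleAbs(I,alpha=1.2))
E
```

```text
[0.5572193  0.19210124 0.16      ]
(327, 105) [ 0.0179117  -0.02220634  0.        ]
(457, 105) [-0.02602676  0.03226713  0.        ]
(380, 182) [0.03162826 0.02497373 0.        ]
(380, 27) [-0.0291029  -0.02297971  0.        ]
spout tip [0.6326752  0.14258396 0.145     ] handle [0.46276288 0.26020839 0.13      ]
```

View pics/r2.png

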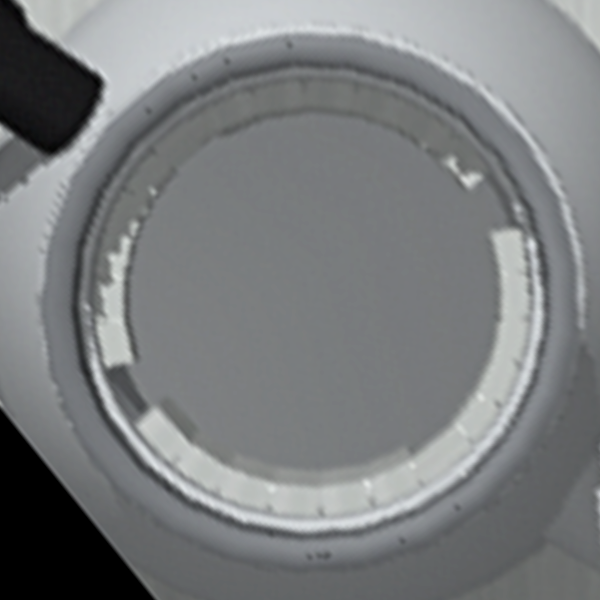

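```bash
python3 - <<'E'
from h import *
import pickle
from scipy.optimize import least_squares as ls
s,d=pickle.load(open('w2.pkl','rb'));k=.7
g=cv2.GaussianBlur(cv2.cvtColor(d['img'],cv2.COLOR_BGR2GRAY),(3,3),0).astype(np.float32)
c0=np.array([.5594,.1929])
def fit(z,r0,r1,c0):
    c=c0
    for _ in range(3):
        th=np.radians(np.arange(0,360,3));r=np.linspace(r0,r1,60)
        P=np.stack([c[0]+np.cos(th)[:,None]*r,c[1]+np.sin(th)[:,None]*r,np.full((len(th),60),z)],-1)
        m=proj(d,P.reshape(-1,3),s).astype(np.float32).reshape(len(th),60,2)
        v=cv2.remap(g,m[...,0],m[...,1],cv2.INTER_LINEAR);gr=np.abs(v[:,6:]-v[:,:-6])
        i=gr.argmax(1);ok=gr.max(1)>12;q=P[np.arange(len(th)),i+3][ok,:2]
        f=ls(lambda p:np.hypot(q[:,0]-p[0],q[:,1]-p[1])-p[2],[*c,.5*(r0+r1)],loss='soft_l1',f_scale=.0003);c=f.x[:2]
    print(z,f.x,ok.sum(),np.median(abs(f.fun))*1000)
fit(.157,.028,.035,c0);fit(.16,.042,.049,c0)
# cap in hand
z=s['tcp_pos'][2]-.0282;E=[atz(d,(x*k,y*k),z,s)[:2] for x,y in((270,370),(521,370),(394,258),(300,300),(490,300))]
E=np.array(E);f=ls(lambda p:np.hypot(*(E-p).T)-.046,s['tcp_pos'][:2]);print(f.x-s['tcp_pos'][:2],f.fun)
E
```

```text
0.157 [0.55923924 0.19260354 0.03162007] 76 0.11872561540700322
0.16 [0.55893659 0.19220881 0.04413048] 64 0.13828978701989694
[0.00057532 0.00149156] [-0.00113274 -0.00100959  0.00091114 -0.00034722 -0.00050991]
```

Request:
carry_out(increments=[0,0,0,10,-0.8,0,-1,0,0,0,20,-1.6,0,-1,0,0,0,25,-2.1,0,-1,0,0,0,25,-2.1,0,-1,0,0,0,15,-1.2,0,-1,0,0,0,5,-0.4,0,-1,0,0,4,0,0,0,-1,0,0,4,0,0,0,-1,0,0,4,0,0,0,-1,0,0,0,0,0,0,-1,0,0,0,0,0,0,-1,0,0,0,0,0,0,-1])

```text
clock: 7.5
tcp_pos: [0.5599, 0.1934, 0.3114]
orientation: [-0.233, 0.972, 0.0, 0.0]
wrist_force: [-0.6, 0.5, -1.3]
grip_width: 0.152
grip_force: 78.3
```

```bash
cat > st.py <<'E'
from h import *
s=read_state();r=R.from_quat(s['orientation']).as_matrix();p=np.array(s['tcp_pos'])
print(s['clock'],p.round(4),'yaw',np.degrees(np.arctan2(r[1,0],r[0,0])).round(2),r[:,2].round(4),'F',np.round(s['wrist_force'],1),np.round(s['ft_torque'],2),'to centre, tool mm',(r.T@(np.array([.5592,.1926,.2032])-p)*1000).round(1),s['joint_pos'].round(2))
E
python3 st.py
```

```text
7.5 [0.5599 0.1934 0.3114] yaw -153.02 [ 5.e-04  1.e-04 -1.e+00] F [-0.6  0.5 -1.3] [-0.01 -0.05  0.01] to centre, tool mm [  1.   -0.4 108.2] [ 0.14  0.42  1.45  0.    1.27 -1.9 ]
```

Next I'll shift 1 mm and go down to 15 mm above the dropped height.

Request:
carry_out(increments=[0,0,0,1,-0.4,10,-1,0,0,0,0,0,12,-1,0,0,0,0,0,12,-1,0,0,0,0,0,12,-1,0,0,0,0,0,10,-1,0,0,0,0,0,10,-1,0,0,0,0,0,10,-1,0,0,0,0,0,8,-1,0,0,0,0,0,5,-1,0,0,0,0,0,3,-1,0,0,0,0,0,0,-1,0,0,0,0,0,0,-1])

```text
clock: 8.5
tcp_pos: [0.5591, 0.1929, 0.2195]
orientation: [-0.233, 0.973, -0.0, 0.0]
wrist_force: [-0.5, -0.1, -1.3]
grip_width: 0.149
grip_force: 78.3
```

```bash
python3 st.py
```

```text
8.5 [0.5591 0.1929 0.2195] yaw -153.07 [ 6.e-04  1.e-04 -1.e+00] F [-0.5 -0.1 -1.3] [ 0.01 -0.06  0.02] to centre, tool mm [ 0.1 -0.3 16.3] [ 0.14  0.52  1.55 -0.    1.06 -1.9 ]
```

Request:
carry_out(increments=[0,0,0,0,0,2,-1,0,0,0,0,0,2,-1,0,0,0,0,0,2,-1,0,0,0,0,0,2,-1,0,0,0,0,0,1,-1,0,0,0,0,0,1,-1,0,0,0,0,0,1,-1,0,0,0,0,0,0,-1,0,0,0,0,0,0,-1])

```text
clock: 9.25
tcp_pos: [0.5588, 0.1928, 0.2082]
orientation: [-0.233, 0.972, -0.0, -0.0]
wrist_force: [-0.8, -0.5, -2.4]
grip_width: 0.146
grip_force: 78.2
```

```bash
python3 st.py
```

```text
9.25 [0.5588 0.1928 0.2082] yaw -153.06 [-3.e-04 -2.e-04 -1.e+00] F [-0.8 -0.5 -2.4] [-0.11  0.05  0.11] to centre, tool mm [-0.3 -0.4  5. ] [ 0.14  0.54  1.56 -0.    1.04 -1.9 ]
```

No contact so far. I'll keep going down 1 mm at a time, watching the force.

Request:
carry_out(increments=[0,0,0,0,0,1,-1,0,0,0,0,0,0,-1,0,0,0,0,0,1,-1,0,0,0,0,0,0,-1])

```text
clock: 9.58
tcp_pos: [0.5587, 0.1928, 0.2061]
orientation: [-0.233, 0.973, -0.0, -0.0]
wrist_force: [-0.3, -0.9, -2.1]
grip_width: 0.144
grip_force: 78.2
```

Request:
carry_out(increments=[0,0,0,0,0,1,-1,0,0,0,0,0,0,-1])

```text
clock: 9.75
tcp_pos: [0.5587, 0.1928, 0.2051]
orientation: [-0.233, 0.973, -0.0, -0.0]
wrist_force: [-0.9, -0.7, -2.4]
grip_width: 0.15
grip_force: 78.2
```

```bash
python3 st.py
```

```text
9.75 [0.5587 0.1928 0.2051] yaw -153.07 [-4.e-04 -1.e-04 -1.e+00] F [-0.9 -0.7 -2.4] [-0.17  0.05 -0.06] to centre, tool mm [-0.3 -0.4  1.9] [ 0.14  0.54  1.57 -0.    1.03 -1.9 ]
```

There is still no force 4 mm below ledge height, so the pins are in the notches. Next I'll press down against the seal, which should take 5 to 12 N.

Request:
carry_out(increments=[0,0,0,0,0,1,-1,0,0,0,0,0,1,-1,0,0,0,0,0,1,-1,0,0,0,0,0,0,-1])

```text
clock: 10.08
tcp_pos: [0.5588, 0.1927, 0.2029]
orientation: [-0.233, 0.973, -0.0, 0.0]
wrist_force: [-1.2, -1.4, 3.3]
grip_width: 0.15
grip_force: 79.1
```

Request:
carry_out(increments=[0,0,0,0,0,1,-1,0,0,0,0,0,0,-1,0,0,0,0,0,1,-1,0,0,0,0,0,0,-1])

```text
clock: 10.42
tcp_pos: [0.5588, 0.1927, 0.2012]
orientation: [-0.233, 0.973, -0.0, 0.0]
wrist_force: [-3.1, -2.7, 6.5]
grip_width: 0.147
grip_force: 79.6
```

```bash
python3 st.py
```

```text
10.4167 [0.5588 0.1927 0.2012] yaw -153.06 [ 4.e-04 -2.e-04 -1.e+00] F [-3.1 -2.7  6.5] [-0.28  0.48 -0.03] to centre, tool mm [-0.3 -0.3 -2. ] [ 0.14  0.55  1.57 -0.    1.02 -1.9 ]
```

Request:
carry_out(increments=[0,0,0,0.5,0,1,-1,0,0,0,0,0,1,-1,0,0,0,0,0,0,-1,0,0,0,0,0,1,-1,0,0,0,0,0,0,-1])

```text
clock: 10.83
tcp_pos: [0.5588, 0.1927, 0.1989]
orientation: [-0.233, 0.973, -0.0, 0.001]
wrist_force: [-3.6, -1.6, 8.3]
grip_width: 0.149
grip_force: 80.0
```

Request:
carry_out(increments=[0,0,0,0,0,1,-1,0,0,0,0,0,0,-1,0,0,0,0,0,0.5,-1,0,0,0,0,0,0,-1])

```text
clock: 11.17
tcp_pos: [0.5588, 0.1927, 0.1977]
orientation: [-0.233, 0.973, -0.0, 0.001]
wrist_force: [-2.9, -2.6, 10.1]
grip_width: 0.146
grip_force: 80.2
```

```bash
python3 st.py
```

```text
11.1667 [0.5588 0.1927 0.1977] yaw -153.07 [ 1.9e-03  3.0e-04 -1.0e+00] F [-2.9 -2.6 10.1] [-0.26  0.75 -0.  ] to centre, tool mm [-0.3 -0.2 -5.5] [ 0.14  0.55  1.58  0.    1.01 -1.9 ]
```

Request:
carry_out(increments=[0,0,0,0.5,0,0.8,-1,0,0,0,0,0,0,-1,0,0,0,0,0,0.8,-1,0,0,0,0,0,0,-1])

```text
clock: 11.5
tcp_pos: [0.5588, 0.1927, 0.1965]
orientation: [-0.233, 0.973, 0.0, 0.002]
wrist_force: [-3.1, -1.8, 11.6]
grip_width: 0.151
grip_force: 80.4
```

```bash
python3 st.py
```

```text
11.5 [0.5588 0.1927 0.1965] yaw -153.07 [ 3.e-03  8.e-04 -1.e+00] F [-3.1 -1.8 11.6] [-0.22  0.76  0.03] to centre, tool mm [-0.4 -0.3 -6.7] [ 0.14  0.55  1.58  0.    1.01 -1.9 ]
```

Request:
carry_out(increments=[0,0,0,0,0,0.7,-1,0,0,0,0,0,0,-1,0,0,2,0,0,0,-1,0,0,2,0,0,0,-1,0,0,2,0,0,0,-1,0,0,2,0,0,0,-1,0,0,0,0,0,0,-1])

```text
clock: 12.08
tcp_pos: [0.559, 0.1927, 0.1955]
orientation: [-0.164, 0.986, -0.0, 0.002]
wrist_force: [-3.9, -1.8, 9.6]
grip_width: 0.148
grip_force: 79.9
```

```bash
python3 st.py
```

```text
12.0833 [0.559  0.1927 0.1955] yaw -161.09 [ 3.4e-03  5.0e-04 -1.0e+00] F [-3.9 -1.8  9.6] [-0.22  0.56  0.1 ] to centre, tool mm [-0.2 -0.2 -7.7] [ 0.14  0.55  1.58  0.    1.01 -1.76]
```

It is turning freely under the ledge, with a torque of about 0.1 N·m. I'll continue to about 70°, then slow down.

Request:
carry_out(increments=[0,0,4,0,0,0,-1,0,0,4,0,0,0,-1,0,0,4,0,0,0,-1,0,0,4,0,0,0,-1,0,0,4,0,0,0,-1,0,0,4,0,0,0,-1,0,0,0,0,0,0,-1])

```text
clock: 12.67
tcp_pos: [0.5592, 0.1929, 0.1956]
orientation: [0.045, 0.999, 0.001, 0.002]
wrist_force: [-1.8, -0.8, 10.0]
grip_width: 0.149
grip_force: 79.9
```

```bash
python3 st.py
```

```text
12.6667 [0.5592 0.1929 0.1956] yaw 174.82 [ 0.0041  0.0011 -1.    ] F [-1.8 -0.8 10. ] [-0.1   0.51 -0.01] to centre, tool mm [-0.  -0.3 -7.6] [ 0.14  0.55  1.58  0.    1.01 -1.34]
```

Request:
carry_out(increments=[0,0,4,0,0,0,-1,0,0,4,0,0,0,-1,0,0,4,0,0,0,-1,0,0,4,0,0,0,-1,0,0,4,0,0,0,-1,0,0,4,0,0,0,-1,0,0,4,0,0,0,-1,0,0,4,0,0,0,-1,0,0,4,0,0,0,-1,0,0,0,0,0,0,-1])

```text
clock: 13.5
tcp_pos: [0.5599, 0.1933, 0.1958]
orientation: [0.352, 0.936, 0.002, 0.002]
wrist_force: [-1.0, -0.3, 8.7]
grip_width: 0.148
grip_force: 79.9
```

```bash
python3 st.py
```

```text
13.5 [0.5599 0.1933 0.1958] yaw 138.82 [ 0.0058  0.0017 -1.    ] F [-1.  -0.3  8.7] [-0.04  0.28 -0.01] to centre, tool mm [ 0.1 -0.9 -7.4] [ 0.14  0.55  1.58  0.    1.01 -0.71]
```

Request:
carry_out(increments=[0,0,2,0,0,0,-1,0,0,2,0,0,0,-1,0,0,2,0,0,0,-1,0,0,2,0,0,0,-1,0,0,0,0,0,0,-1])

```text
clock: 13.92
tcp_pos: [0.5601, 0.1933, 0.1958]
orientation: [0.415, 0.91, 0.002, 0.002]
wrist_force: [0.0, -0.8, 9.3]
grip_width: 0.145
grip_force: 79.9
```

```bash
python3 st.py
```

```text
13.9167 [0.5601 0.1933 0.1958] yaw 130.9 [ 0.0062  0.0017 -1.    ] F [ 0.  -0.8  9.3] [-0.05  0.27  0.1 ] to centre, tool mm [ 0.  -1.  -7.4] [ 0.14  0.55  1.58  0.    1.01 -0.57]
```

Request:
carry_out(increments=[0,0,1,0,0,0,-1,0,0,1,0,0,0,-1,0,0,0,0,0,0,-1])

```text
clock: 14.17
tcp_pos: [0.5601, 0.1933, 0.1959]
orientation: [0.431, 0.902, 0.002, 0.002]
wrist_force: [-0.4, -0.7, 9.0]
grip_width: 0.152
grip_force: 79.9
```

```bash
python3 st.py
```

```text
14.1667 [0.5601 0.1933 0.1959] yaw 128.95 [ 0.0063  0.0017 -1.    ] F [-0.4 -0.7  9. ] [0.   0.22 0.09] to centre, tool mm [ 0.  -1.1 -7.3] [ 0.14  0.55  1.58  0.    1.01 -0.54]
```

Request:
carry_out(increments=[0,0,1,0,0,0,-1,0,0,1,0,0,0,-1,0,0,0,0,0,0,-1])

```text
clock: 14.42
tcp_pos: [0.56, 0.1932, 0.1958]
orientation: [0.446, 0.895, 0.002, 0.002]
wrist_force: [0.6, -1.5, 10.0]
grip_width: 0.144
grip_force: 79.9
```

```bash
python3 st.py
```

```text
14.4167 [0.56   0.1932 0.1958] yaw 126.97 [ 0.006   0.0013 -1.    ] F [ 0.6 -1.5 10. ] [-0.08  0.25  0.24] to centre, tool mm [-0.  -0.9 -7.4] [ 0.14  0.55  1.58  0.    1.01 -0.5 ]
```

Request:
carry_out(increments=[0,0,1,0,0,0,-1,0,0,0,0,0,0,-1])

```text
clock: 14.58
tcp_pos: [0.5597, 0.193, 0.1958]
orientation: [0.454, 0.891, 0.002, 0.002]
wrist_force: [-1.0, -0.7, 8.8]
grip_width: 0.147
grip_force: 80.0
```

```bash
python3 st.py
```

```text
14.5833 [0.5597 0.193  0.1958] yaw 125.99 [ 5.4e-03  9.0e-04 -1.0e+00] F [-1.  -0.7  8.8] [-0.09  0.37  0.28] to centre, tool mm [-0.1 -0.6 -7.4] [ 0.14  0.55  1.58  0.    1.01 -0.48]
```

Request:
carry_out(increments=[0,0,1,0,0,0,-1,0,0,0,0,0,0,-1])

```text
clock: 14.75
tcp_pos: [0.5594, 0.1928, 0.1958]
orientation: [0.462, 0.887, 0.001, 0.002]
wrist_force: [-1.9, -0.3, 9.7]
grip_width: 0.144
grip_force: 80.1
```

```bash
python3 st.py
```

```text
14.75 [0.5594 0.1928 0.1958] yaw 125.0 [ 4.6e-03  5.0e-04 -1.0e+00] F [-1.9 -0.3  9.7] [-0.16  0.44  0.32] to centre, tool mm [-0.1 -0.3 -7.4] [ 0.14  0.55  1.58 -0.    1.01 -0.47]
```

The torque is rising (0.32 N·m) at about 82°, so it has reached the end stop. I'll ease the push so the pins can spring up into the pocket.

Request:
carry_out(increments=[0,0,0,0,0,-1,-1,0,0,0,0,0,-1,-1,0,0,0,0,0,-1,-1,0,0,0,0,0,-1,-1,0,0,0,0,0,0,-1])

```text
clock: 15.17
tcp_pos: [0.5592, 0.1927, 0.1984]
orientation: [0.462, 0.887, 0.001, 0.001]
wrist_force: [0.6, -1.4, 6.9]
grip_width: 0.146
grip_force: 79.5
```

```bash
python3 st.py
```

```text
15.1667 [0.5592 0.1927 0.1984] yaw 124.95 [ 3.4e-03  7.0e-04 -1.0e+00] F [ 0.6 -1.4  6.9] [ 0.02 -0.13  0.29] to centre, tool mm [-0.1 -0.1 -4.8] [ 0.14  0.55  1.58  0.    1.01 -0.47]
```

Request:
carry_out(increments=[0,0,0,0,0,-1,-1,0,0,0,0,0,-1,-1,0,0,0,0,0,0,-1])

```text
clock: 15.42
tcp_pos: [0.5591, 0.1927, 0.1999]
orientation: [0.462, 0.887, 0.001, 0.001]
wrist_force: [2.4, 0.4, 3.9]
grip_width: 0.153
grip_force: 79.2
```

```bash
python3 st.py
```

```text
15.4167 [0.5591 0.1927 0.1999] yaw 124.92 [ 2.8e-03  7.0e-04 -1.0e+00] F [2.4 0.4 3.9] [ 0.11 -0.52  0.25] to centre, tool mm [-0.1  0.1 -3.3] [ 0.14  0.55  1.57  0.    1.02 -0.47]
```

Request:
carry_out(increments=[0,0,0,0,0,-1,-1,0,0,0,0,0,0,-1,0,0,0,0,0,-1,-1,0,0,0,0,0,0,-1])

```text
clock: 15.75
tcp_pos: [0.5589, 0.1926, 0.2008]
orientation: [0.462, 0.887, 0.001, 0.001]
wrist_force: [5.2, 1.6, -3.6]
grip_width: 0.152
grip_force: 78.5
```

```bash
python3 st.py
```

```text
15.75 [0.5589 0.1926 0.2008] yaw 124.92 [ 1.9e-03  7.0e-04 -1.0e+00] F [ 5.2  1.6 -3.6] [ 0.26 -1.09  0.31] to centre, tool mm [-0.2  0.2 -2.4] [ 0.14  0.55  1.57  0.    1.02 -0.47]
```

It stopped rising at the locked height (0.2008, where 0.2007 was expected) and now holds against the pull. I'll relax the residual load, release and retreat.

Request:
carry_out(increments=[0,0,-1,0,0,0.5,-1,0,0,0,0,0,0,-1], newtons=20)

```text
clock: 15.92
tcp_pos: [0.5587, 0.1925, 0.2007]
orientation: [0.455, 0.891, 0.001, 0.0]
wrist_force: [4.2, 0.5, -1.5]
grip_width: 0.15
grip_force: 78.9
```

```bash
python3 st.py
```

```text
15.9167 [0.5587 0.1925 0.2007] yaw 125.89 [ 1.3e-03  6.0e-04 -1.0e+00] F [ 4.2  0.5 -1.5] [ 0.23 -0.96  0.04] to centre, tool mm [-0.3  0.5 -2.5] [ 0.14  0.55  1.57  0.    1.02 -0.48]
```

Request:
carry_out(increments=[0,0,0,0,0,0,0,0,0,0,0,0,0,0,0,0,0,0,0,0,0,0,0,0,0,0,0,0,0,0,0,0,0,0,0,0,0,0,0,0,-10,0,0,0,0,0,0,-20,0.2,0,0,0,0,0,-30,0.2,0,0,0,0,0,-30,0.2,0,0,0,0,0,-20,0.2,0,0,0,0,0,-10,0.2,0,0,0,0,0,0,0.2])

```text
clock: 16.92
tcp_pos: [0.5591, 0.1927, 0.3244]
orientation: [0.454, 0.891, 0.002, 0.003]
wrist_force: [0.0, 0.1, -0.0]
grip_width: 0.599
grip_force: 0.0
```

```bash
python3 look.py w3; python3 st.py
```

```text
16.9167 [0.55912124 0.19269336 0.32436869] [ 1.43062103e-01  4.06630076e-01  1.43631555e+00  3.15382954e-05
  1.29243837e+00 -4.84190163e-01] 125.93796450370733 [ 6.14086295e-03  9.15205074e-04 -9.99980726e-01]
16.9667 [0.5581 0.1925 0.3222] yaw 125.93 [ 2.2e-03  3.0e-04 -1.0e+00] F [ 0.5 -0.1 -0.5] [0.06 0.06 0.01] to centre, tool mm [ -0.4   0.7 119. ] [ 0.14  0.41  1.44 -0.    1.29 -0.48]
```

View pics/w3.png

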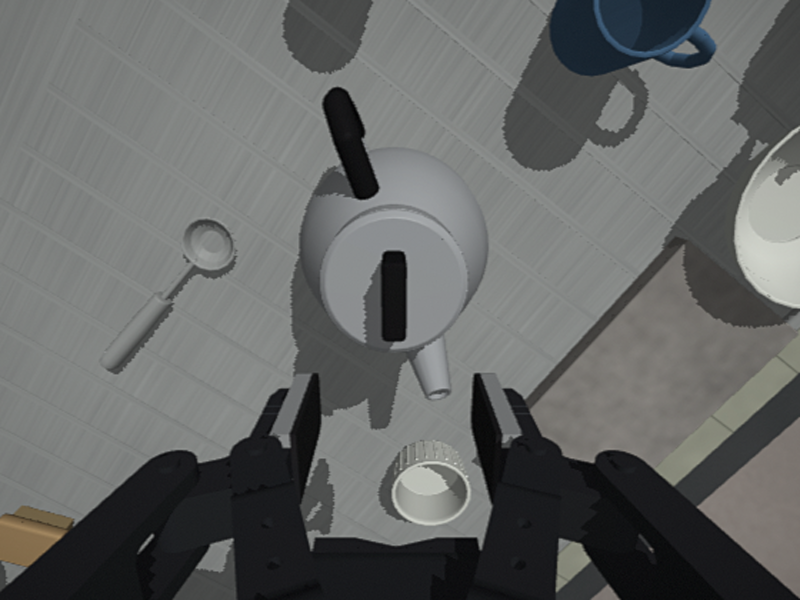

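The cap sits level and centred at about (395,278). The grip is still in line with the tool, from (393,252) to (393,340), so nothing sprang back. The other objects have not been disturbed.

```bash
python3 -c "from h import *;print(job_done())"
```

```text
the job is handed in; nothing more can be done
None
```

The filter is back in the kettle: it turned about 82° to the end stop, sprang up to the locked height, held against a light upward pull, and was released. Press-down force peaked near 12 N in the readings, the other things on the board were left alone, and the job was handed in at about 17 s with no score returned.

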